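# Fold the dividers and put them in their case

## Robot

A 6-joint arm with a two-finger parallel gripper is mounted at the origin on a cart in front of the work surface, level with it; the furniture and walls round the work are solid. World frame = base frame: x ahead of the robot, y to its left, z up, the work surface at z = 0. Lengths are in m, angles in rad, forces in N, time in s.
With the tool pointing down it reaches from about 0.4 to 0.825 m from the base axis. Payload 7 kg.
Tool frame: the origin (TCP) lies midway between the tips of the shut fingers; the grasp point (between the pads) lies 19 mm behind it; z points along the fingers, x is the direction in which the jaws open and shut, and the axes are right-handed (so a half turn about z gives the same grasp; the last joint's range is limited). The gripper opens to 88 mm and grips with 3 to 60 N. Pads are 19 mm wide; open, the fingers measure 130 mm over their backs; the gripper's body (78 mm by 193 mm) begins 47 mm behind the grasp point.
Start: joints at [-0.98, 0.359, 0.012, 0, -1.224, -0.288], TCP at [0.201, -0.644, 0.227] pointing down, gripper open.
Joint ranges: [-3.07, 3.07], [-1.43, 2.12], [-1.02, 1.25], [-3.03, 1.67], [-3.05, -0], [-3.03, 3.03]. Speed limits (rad/s): [2.39, 2.39, 3.01, 3.14, 3.14, 3.14].

## Interface

Orientations are given as a rotation vector (axis times angle).
In Python, from rig import env, eyes, workorder gives the robot as it stands.
- The arm moves only by the shell command python3 -m crank 'ROWS' [FORCE]. ROWS is JSON, a list of rows, each a list of 3 entries, a list of its own where there are three numbers: the shift along the tool's x, y, z each as a share of 2 cm, from -1 to 1, then the turn about the tool's z as a share of 180 degrees, from -1 to 1, then the opening, from -1 (shut) to 1 (fully open), so that 0 is half open. In form: [[[tx, ty, tz], roll, gripper], ...]. A call has 1 to 20 rows; each row shifts and turns the commanded pose from where the row before left it, along the tool's axes as they then stand; what a row does not reach is not made up. A row lasts 1/10 s, in which the tool goes at most 50 mm and 8.59 degrees, less where a joint would pass 70% of its speed; a pose out of reach is approached as far as the arm can. A call with a number of a shift or a turn outside -1 to 1 is refused whole. A call with a gripper value outside its range is refused whole. The fingers move at their own pace and stop on an object; FORCE is the grip in N (left out, the last holds). Time passes only in rows, so rows that do not move let the fingers close. It gives the time, the measured TCP pose, the force and the opening at its end, in the units of the state.
- env.observe(): the state, without advancing time (a new reading comes with each control period).
- eyes.snapshot(name): name is "scene" or "top" or "wrist"; returns the picture (384x512x3 uint8, blue, green, red); there is no depth.
- eyes.calibration(name): a dict with "camera_matrix" (3x3 intrinsics, pixels), "xyz" and "rotation" of the camera in the world. Camera axes: x right, y up, looking along -z (the intrinsics and any distortion apply to the point x, -y, -z); pixel columns grow to the right and rows downward; lengths in m; the calibration is good to about 2 mm. A picture is of the moment at which its call begins: read the wrist's pose just before it. calibration takes no time and is no camera call; for the wrist camera it gives the pose at the moment of the call.
- workorder.job_done(): hands the job in, once; it reports no verdict.
The state is a dict: "t": time; "joints": joint angles; "joint_vel": joint speeds; "tau": joint torques, N m; "position": TCP position; "ee_rot": TCP orientation; "wrist_force": force on the tool from outside, world axes, zero at the start; "wrist_torque": the same for the moment, N m; "opening": finger opening in m.
Only numpy, scipy, OpenCV 4.12 (cv2) and the standard library are available. Lean on these libraries where they do the work, as an engineer would, in place of code of your own. Each camera call takes 0.05 s, during which the arm holds its last target.

## Task

The pair of steel dividers (two straight needle-pointed legs on a round pivot) was left open on the bench. Fold its legs fully shut where it lies on the bench, then lay it flat in the long trough of its open wooden case, and let go. Leave the pliers where they lie.

Things in the scene. Friction and masses are not known exactly. Their poses are not given: they have to be found in the camera images.
- dividers: Steel dividers lying flat, 12 mm tall (nut 17), 90 g: two legs 10 mm wide, 100 mm from pivot axis plus 20 mm needle, head 30 mm round. Frame of the first leg: x from pivot to point, z up; origin on the underside, mid-length; pivot axis at x=-55 mm, y=0; leg centre line y=-5.5. Folded: x -70..65, y +-10.5 mm. Both legs slide on the bench: squeezed from both sides they shut and can be lifted so.
- dividers_leg (a joint): Opening angle (rad) of the dividers' second leg about the upright pivot: 0 = legs shut side by side (a stop); positive = second leg swung away towards +y of dividers, counter-clockwise seen from above. Starts at 0.5 to 0.7. Light friction (about 0.01 N m) keeps it where it is left.
- tool_case: Fixed shallow wooden case, no lid, 179 x 64 mm, 14 mm tall. One trough, 165 mm (x) by 50 mm (y) inside, floor 4 mm above the bench, rim 10 mm above it, grey lining. Finger gaps: the long walls stand only on the last 40 mm at each end; the middle 85 mm is open sideways down to the floor. Origin: centre of the underside; x along the trough, z up. The folded dividers go in either way round.
- pliers: Bystander: loose all-steel needle-nose pliers with curved handles, 154 x 54 x 12 mm, flat on the bench; jaws and handles do not move. Origin at the centre of the underside, x along its length. Lies in one of two places, the dividers in the other.
There are look-alikes about, which are no part of the job. Leave any blue look-alike of the dividers alone.

How it is judged:
On the way:
1. the dividers are folded shut (within 0.1 rad) while still out of the case, on the bench (value of joint dividers_leg below 0.1 rad and horizontal distance between dividers and tool_case above 0.08 m and height (world z) of dividers below 0.03 m), for 0.2 s.
At the end, for the whole second after the job is handed in: The dividers lie folded (leg angle under 0.12 rad), flat (tilt under 0.1 rad, underside less than 8 mm above the bench) and at rest in the trough of the case: origin within 22 mm along and 18 mm across of the case's centre, along the trough within 0.25 rad, either way round (value of joint dividers_leg below 0.12 rad and x of dividers in the frame of tool_case between -0.022 and 0.022 m and y of dividers in the frame of tool_case between -0.018 and 0.018 m and height (world z) of dividers below 0.008 m and angle between the x axis of dividers and the x axis of tool_case, either way round below 0.25 rad and angle between dividers's own z axis and vertical below 0.1 rad and linear speed of dividers below 0.02 m/s); the robot touches nothing.
It fails at once if the pliers are moved more than 20 mm (distance of pliers from where it was at the start of the episode above 0.02 m).
It also fails if it takes over 32 s, if anything falls off the work surface, if the arm or the gripper's body presses on something with over 40 N, if the wrist force passes 120 N, or if a joint passes its speed limit or range.

## Working session

There is one attempt and no reset: what is moved stays moved. The work goes in short steps, Python scripts to look and compute and a shell command to move; the robot and the scene stay as the last step left them, time stands still between calls to the robot, and variables do not carry over. Pictures are saved under pics/ and viewed, and the job is handed in when it is done.

```bash
ls; mkdir -p pics; python3 - <<'E'
from rig import env, eyes
import cv2
print(env.observe())
for n in ("scene","top","wrist"):
    cv2.imwrite(f"pics/a_{n}.png",eyes.snapshot(n)); print(n,eyes.calibration(n))
E
```

```text
pics
{'t': 0.0, 'joints': array([-9.79886814e-01,  3.59408367e-01,  1.10385982e-02, -3.21108084e-04,
       -1.22411999e+00, -2.88099495e-01]), 'joint_vel': array([-0.00227574,  0.00118903,  0.00064039,  0.00165728, -0.00132676,
       -0.00036088]), 'tau': array([-1.89130878e-03, -5.82725251e+01,  2.93052614e+01,  6.99729592e+00,
        6.85297549e-03, -1.68699376e-04]), 'position': array([ 0.20109676, -0.64382125,  0.22560523]), 'ee_rot': array([-1.86022973e+00, -2.52977931e+00, -1.34736483e-03]), 'wrist_force': array([-0.32748198, -0.24532335,  0.00818733]), 'wrist_torque': array([ 0.02537646,  0.02223294, -0.010065  ]), 'opening': 0.08749449948295962}
scene {'camera_matrix': array([[436.12407946,   0.        , 252.95068753],
       [  0.        , 436.12407946, 188.98974621],
       [  0.        ,   0.        ,   1.        ]]), 'xyz': array([0.24011896, 0.77949869, 0.6019221 ]), 'rotation': array([ 0.23024   , -1.09275279, -2.48155829])}
top {'camera_matrix': array([[408.43916339,   0.        , 251.2670927 ],
       [  0.        , 408.43916339, 184.80389836],
       [  0.        ,   0.        ,   1.        ]]), 'xyz': array([0.34244794, 0.19940925, 0.88682862]), 'rotation': array([ 0.1392619 , -0.16998238, -1.56724045])}
wrist {'camera_matrix': array([[297.35519576,   0.        , 252.50234427],
       [  0.        , 297.35519576, 190.67010741],
       [  0.        ,   0.        ,   1.        ]]), 'xyz': array([ 0.1243557 , -0.66920534,  0.38498143]), 'rotation': array([-0.20690726, -0.28574335,  1.85639319])}
```

View pics/a_top.png

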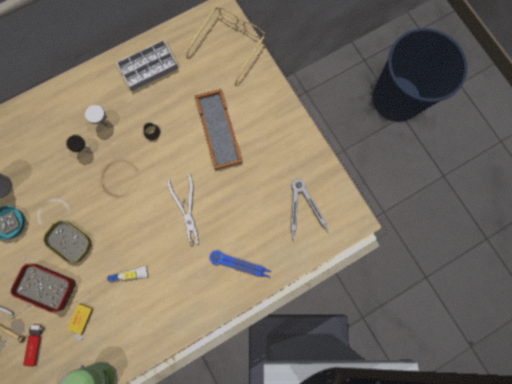

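View pics/a_scene.png

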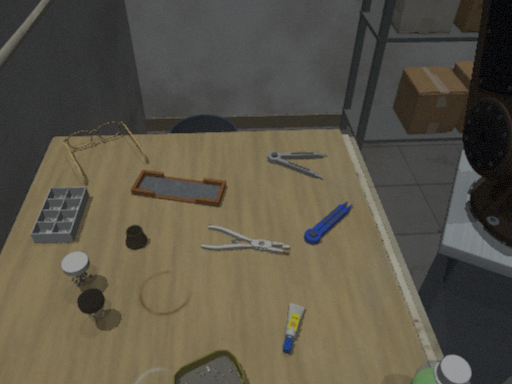

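View pics/a_wrist.png

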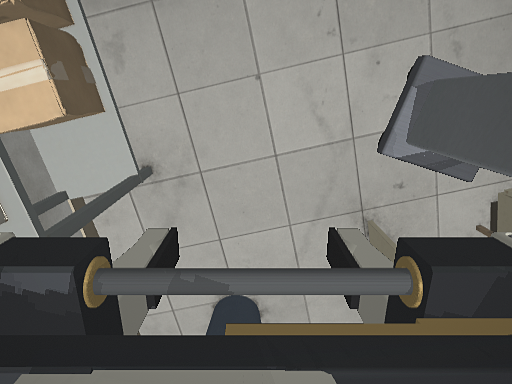

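Top view: open steel dividers with the pivot near (297,185) and tips near (293,240) and (327,232). The case is at (218,130), the pliers at (187,212) and the blue decoy at (240,264). I'll enlarge these areas next.

```bash
cat > h.py <<'E'
import numpy as np,cv2
from scipy.spatial.transform import Rotation as R
from rig import env,eyes
def ray(name,px,z,cal=None):
    c=cal or eyes.calibration(name);K=c["camera_matrix"];px=np.atleast_2d(np.array(px,float))
    d=np.c_[(px[:,0]-K[0,2])/K[0,0],-(px[:,1]-K[1,2])/K[1,1],-np.ones(len(px))]
    d=R.from_rotvec(c["rotation"]).apply(d);o=c["xyz"]
    return o+d*((z-o[2])/d[:,2])[:,None]
def proj(name,P,cal=None):
    c=cal or eyes.calibration(name);K=c["camera_matrix"]
    q=R.from_rotvec(c["rotation"]).inv().apply(np.atleast_2d(P)-c["xyz"])
    return np.c_[K[0,0]*q[:,0]/-q[:,2]+K[0,2],K[1,1]*-q[:,1]/-q[:,2]+K[1,2]]
E
python3 - <<'E'
import cv2
a=cv2.imread("pics/a_top.png")[80:260,185:345]
b=cv2.imread("pics/a_scene.png")[135:215,120:340]
cv2.imwrite("pics/c_top.png",cv2.resize(a,None,fx=3.3,fy=3.3,interpolation=cv2.INTER_CUBIC))
cv2.imwrite("pics/c_scene.png",cv2.resize(b,None,fx=3.6,fy=3.6,interpolation=cv2.INTER_CUBIC))
E
```

```text
(no output)
```

View pics/c_top.png

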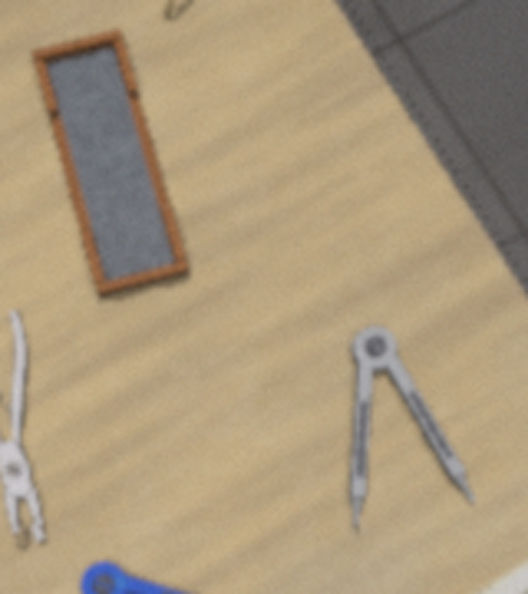

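View pics/c_scene.png

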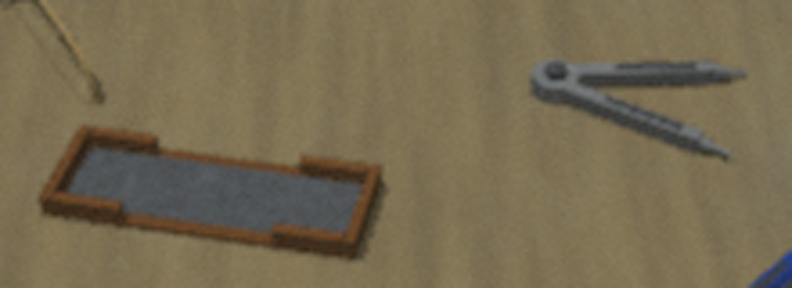

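```bash
python3 - <<'E'
from h import *
t=lambda p:np.array(p)/3.3+[185,80]-0.35
s=lambda p:np.array(p)/3.6+[120,135]-0.35
np.set_printoptions(precision=4,suppress=True)
print(eyes.calibration("wrist"))
piv=ray("top",t([[376,346]]),.015)[0];tips=ray("top",t([[356,527],[471,501]]),.006)
c=ray("top",t([[35,50],[120,33],[188,268],[100,295]]),.014)
print("top",piv,tips,np.linalg.norm(tips-piv,axis=1));print(c,c.mean(0))
for v in tips-piv: print(np.arctan2(v[1],v[0]))
e=(c[2]+c[3]-c[0]-c[1]);print("case yaw",np.arctan2(e[1],e[0]),np.linalg.norm(e)/2)
piv=ray("scene",s([[557,70]]),.017)[0];tips=ray("scene",s([[728,156],[745,73]]),.006)
print("scene",piv,tips)
for v in tips-piv: print(np.arctan2(v[1],v[0]))
c=ray("scene",s([[42,202],[85,126],[382,166],[354,252]]),[.014,.014,.014,.014][0])
c=ray("scene",s([[42,200],[85,126],[382,166],[357,243]]),.014)
print(c,c.mean(0));e=(c[2]+c[3]-c[0]-c[1]);print("case yaw",np.arctan2(e[1],e[0]),np.linalg.norm(e)/2)
o=env.observe();print(R.from_rotvec(o["ee_rot"]).as_matrix())
pl=ray("top",[[170,182],[191,177],[190,217],[187,243],[197,242]],.006);print("pliers",pl)
E
```

```text
{'camera_matrix': array([[297.3552,   0.    , 252.5023],
       [  0.    , 297.3552, 190.6701],
       [  0.    ,   0.    ,   1.    ]]), 'xyz': array([ 0.1244, -0.6692,  0.385 ]), 'rotation': array([-0.2069, -0.2857,  1.8564])}
top [0.517  0.0787 0.015 ] [[0.3987 0.0937 0.006 ]
 [0.4154 0.0179 0.006 ]] [0.1196 0.1187]
[[0.7252 0.3085 0.014 ]
 [0.738  0.2501 0.014 ]
 [0.5704 0.203  0.014 ]
 [0.5518 0.2614 0.014 ]] [0.6463 0.2558 0.014 ]
3.0154637286166595
-2.6024620740646496
case yaw -2.8721903735992393 0.1769010681887245
scene [0.5163 0.0833 0.017 ] [[0.4008 0.0986 0.006 ]
 [0.4172 0.0202 0.006 ]]
3.0096281645857212
-2.5742023772279756
[[0.7224 0.3136 0.014 ]
 [0.7392 0.2518 0.014 ]
 [0.5702 0.2047 0.014 ]
 [0.5525 0.2652 0.014 ]] [0.6461 0.2588 0.014 ]
case yaw -2.866949565180621 0.17608025649850872
[[-0.2981  0.9545 -0.0005]
 [ 0.9545  0.2981  0.0011]
 [ 0.0012 -0.0001 -1.    ]]
pliers [[0.5244 0.3601 0.006 ]
 [0.5357 0.3144 0.006 ]
 [0.4473 0.3144 0.006 ]
 [0.3916 0.3193 0.006 ]
 [0.3937 0.2981 0.006 ]]
```

```bash
python3 -m crank '[[[1,1,0],0.0295,1],[[1,1,0],0,1],[[1,1,0],0,1],[[1,1,0],0,1],[[1,1,0],0,1],[[1,1,0],0,1],[[1,1,0],0,1],[[1,1,0],0,1],[[1,1,0],0,1],[[1,1,0],0,1],[[1,1,0],0,1],[[1,1,0],0,1],[[1,1,0],0,1],[[1,1,0],0,1],[[1,1,0],0,1],[[1,1,0],0,1],[[1,1,0],0,1],[[1,1,0],0,1],[[1,1,0],0,1],[[1,1,0],0,1]]' 20
```

```text
t: 2.15
position: [0.5071, -0.1672, 0.2265]
ee_rot: [-1.976, -2.442, 0.0]
wrist_force: [-0.6, -0.9, 0.2]
opening: 0.0876
```

```bash
python3 -m crank '[[[1,0,0],0,1],[[1,0,0],0,1],[[1,0,0],0,1],[[1,0,0],0,1],[[1,0,0],0,1],[[1,0,0.5],0,1],[[1,0,0.5],0,1],[[1,0,0.5],0,1],[[1,0,0.5],0,1],[[1,0,1],0,1],[[1,0,1],0,1],[[1,0.5,0.5],0,1],[[0,0,0],0,1],[[0,0,0],0,1]]'
python3 - <<'E'
from h import *
np.set_printoptions(precision=4,suppress=True)
c=eyes.calibration("wrist");o=env.observe();im=eyes.snapshot("wrist");cv2.imwrite("pics/w1.png",im)
print(o["position"],o["joint_vel"],c)
print(proj("wrist",[[.5167,.081,.017],[.4,.096,.006],[.416,.019,.006]],c))
E
```

```text
t: 3.55
position: [0.4663, 0.0686, 0.1364]
ee_rot: [-1.975, -2.443, 0.001]
wrist_force: [-1.3, -1.0, -0.9]
opening: 0.0876
[0.4663 0.0686 0.1364] [-0.0164 -0.0147  0.0025  0.0003 -0.0043  0.003 ] {'camera_matrix': array([[297.3552,   0.    , 252.5023],
       [  0.    , 297.3552, 190.6701],
       [  0.    ,   0.    ,   1.    ]]), 'xyz': array([0.3877, 0.0509, 0.2955]), 'rotation': array([-0.2175, -0.27  ,  1.7663])}
[[254.7401 232.9   ]
 [296.0105 121.44  ]
 [213.2962 120.9411]]
```

View pics/w1.png

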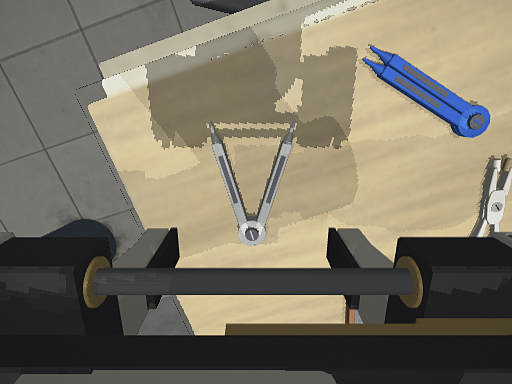

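The wrist view shows the pivot at (251.5,234) and the tips at (210,123) and (295,123), lined up between the fingers.

```bash
python3 - <<'E'
from h import *
np.set_printoptions(precision=4,suppress=True)
o=env.observe();M=R.from_rotvec(o["ee_rot"])
p=np.r_[ray("wrist",[[251.5,234]],.015),ray("wrist",[[295,123],[210.5,123]],.005)]
print(p); print("in tool",M.inv().apply(p-o["position"]))
print([np.arctan2(*(q-p[0])[1::-1]) for q in p[1:]])
E
```

```text
[[0.5199 0.0779 0.015 ]
 [0.4019 0.0954 0.005 ]
 [0.4187 0.0164 0.005 ]]
in tool [[-0.0018  0.0543  0.1216]
 [ 0.04   -0.0574  0.1317]
 [-0.0409 -0.0575  0.1317]]
[np.float64(2.9945993035701517), np.float64(-2.594777943761016)]
```

```bash
python3 -m crank '[[[0,0,1],0,1],[[0,0,1],0,1],[[0,0,1],0,1],[[0,0,1],0,1],[[0,0,1],0,1],[[0,0,1],0,1],[[0,0,0.3],0,1],[[0,0,0.25],0,1],[[0,0,0],0,1],[[0,0,0],0,1]]'
```

```text
t: 4.6
position: [0.467, 0.0686, 0.0063]
ee_rot: [1.976, 2.442, 0.002]
wrist_force: [0.8, -0.0, -0.0]
opening: 0.0879
```

```bash
python3 -m crank '[[[0,0,0.12],0,0.5],[[0,0,0],0,0.3],[[0,0,0],0,0.2],[[0,0,0],0,0.1],[[0,0,0],0,0.0],[[0,0,0],0,-0.1],[[0,0,0],0,-0.2],[[0,0,0],0,-0.3],[[0,0,0],0,-0.4],[[0,0,0],0,-0.5],[[0,0,0],0,-0.6],[[0,0,0],0,-0.8],[[0,0,0],0,-1],[[0,0,0],0,-1],[[0,0,0],0,-1],[[0,0,0],0,-1],[[0,0,0],0,-1]]' 20
python3 - <<'E'
from h import *
a=eyes.snapshot("top");w=eyes.snapshot("wrist");s=eyes.snapshot("scene")
cv2.imwrite("pics/f_w.png",w)
z=lambda i:cv2.resize(i,(400,300),interpolation=cv2.INTER_CUBIC)
cv2.imwrite("pics/f_ts.png",np.hstack([z(a[150:270,240:400]),z(s[120:240,230:390])]))
E
```

```text
t: 6.3
position: [0.4665, 0.0685, 0.0032]
ee_rot: [1.976, 2.442, 0.0]
wrist_force: [0.8, -0.9, 1.3]
opening: 0.0207
```

View pics/f_w.png

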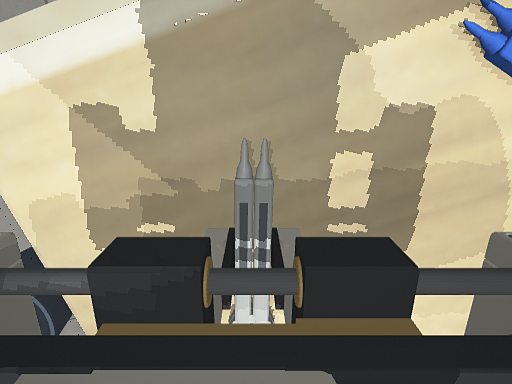

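View pics/f_ts.png

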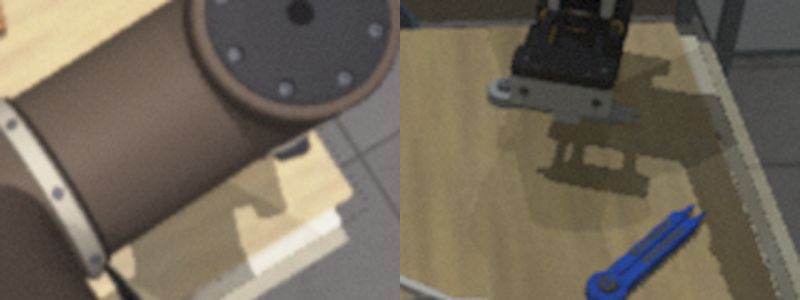

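The legs are shut between the fingers: needle tips at (244,139) and (264,139), parallel, with the opening at 20.7 mm. Next I'll find where the tips sit in the tool frame and work out the move to the case.

```bash
python3 - <<'E'
from h import *
np.set_printoptions(precision=4,suppress=True)
o=env.observe();M=R.from_rotvec(o["ee_rot"])
p=ray("wrist",[[244.5,139],[264,139]],.006)
q=M.inv().apply(p-o["position"]);print("tips in tool",q)
yo=q[:,1].mean()+.065; print("divider origin at tool y",yo)
P=o["position"];c=np.array([.6462,.257]);yaw=np.deg2rad(15.6)
for y in(102,):pass
xa=M.as_matrix()[:,0];ya=M.as_matrix()[:,1]
# final tool y axis along case x (15.6deg)
yf=np.array([np.cos(yaw),np.sin(yaw)])
tgt=c-yf*yo;print("tcp target",tgt,"d in tool units now",np.array([xa[:2]@(tgt-P[:2]),ya[:2]@(tgt-P[:2])])/.02,np.rad2deg(np.arctan2(ya[1],ya[0])))
E
```

```text
tips in tool [[-0.005  -0.0601 -0.0028]
 [ 0.0052 -0.0601 -0.0028]]
divider origin at tool y 0.00492878252701795
tcp target [0.6415 0.2557] d in tool units now [ 7.3287 10.5055] 12.041850591899387
```

```bash
python3 -m crank '[[[0,0,0],0,-1],[[0,0,-0.5],0,-1],[[0,0,-1],0,-1],[[0,0,-1],0,-1],[[0,0,-1],0,-1],[[0.7,1,-0.5],0,-1],[[0.7,1,0],0,-1],[[0.7,1,0],0,-1],[[0.7,1,0],0,-1],[[0.7,1,0],0,-1],[[0.7,1,0],0,-1],[[0.7,1,0],0,-1],[[0.7,1,0],0,-1],[[0.7,1,0],0,-1],[[0.7,1,0],0,-1],[[0.3,0.5,0],-0.0198,-1],[[0,0,0],0,-1],[[0,0,0],0,-1]]' 30
python3 - <<'E'
from h import *
np.set_printoptions(precision=4,suppress=True)
o=env.observe();c=eyes.calibration("wrist");w=eyes.snapshot("wrist");s=eyes.snapshot("scene")
print(o["position"],o["opening"],o["ee_rot"])
cs=np.array([.6462,.2573]);a=np.deg2rad(15.6);X=np.array([np.cos(a),np.sin(a)]);Y=np.array([-X[1],X[0]])
co=np.array([[*(cs+i*X*.0895+j*Y*.032),.014] for i,j in((-1,-1),(-1,1),(1,1),(1,-1))])
print(proj("wrist",co,c))
cv2.imwrite("pics/g_w.png",w);cv2.imwrite("pics/g_s.png",cv2.resize(s[80:280,60:360],(750,500)))
E
```

```text
t: 8.25
position: [0.6408, 0.2548, 0.0831]
ee_rot: [-1.901, -2.501, 0.001]
wrist_force: [-0.1, 0.2, -1.1]
opening: 0.0198
[0.6408 0.2548 0.0831] 0.019769378494028454 [-1.9006 -2.5007  0.0013]
[[210.8311  93.5705]
 [298.5324  93.4152]
 [289.7792 300.5136]
 [219.3923 300.6568]]
```

View pics/g_w.png

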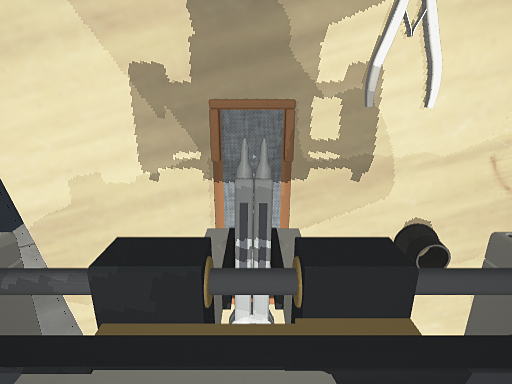

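View pics/g_s.png

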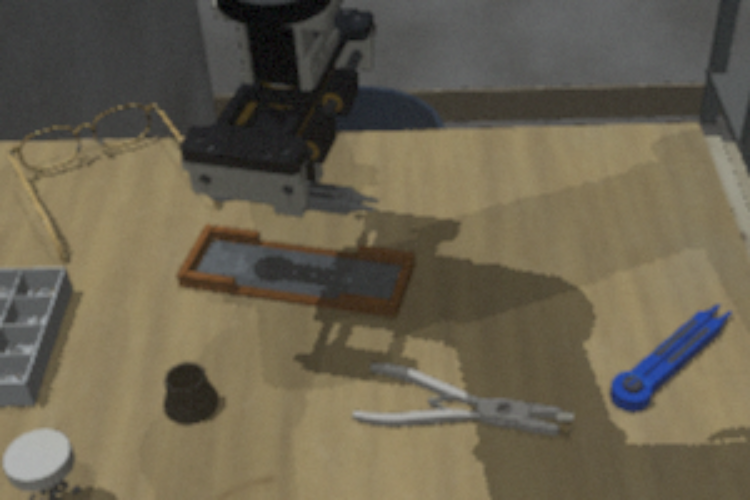

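Near-end corners of the case are seen at (209,99) and (295,99), against my prediction of (211,94) and (298,93). So the case sits about 4 mm further along tool y and 2 mm toward -x. I'll correct for that and lower.

```bash
python3 -m crank '[[[-0.08,0.2,0],0,-1],[[0,0,0.7],0,-1],[[0,0,0.7],0,-1],[[0,0,0.7],0,-1],[[0,0,0.5],0,-1],[[0,0,0.3],0,-1],[[0,0,0.3],0,-1],[[0,0,0.2],0,-1],[[0,0,0.2],0,-1],[[0,0,0],0,-1],[[0,0,0],0,-1]]'
python3 - <<'E'
from h import *
o=env.observe();w=eyes.snapshot("wrist");s=eyes.snapshot("scene")
cv2.imwrite("pics/h.png",np.hstack([cv2.resize(w[60:260,150:350],(400,400)),cv2.resize(s[140:220,130:230],(400,400))]))
E
```

```text
t: 9.45
position: [0.6458, 0.2547, 0.0115]
ee_rot: [1.899, 2.502, 0.001]
wrist_force: [0.4, 0.5, -1.7]
opening: 0.02
```

View pics/h.png

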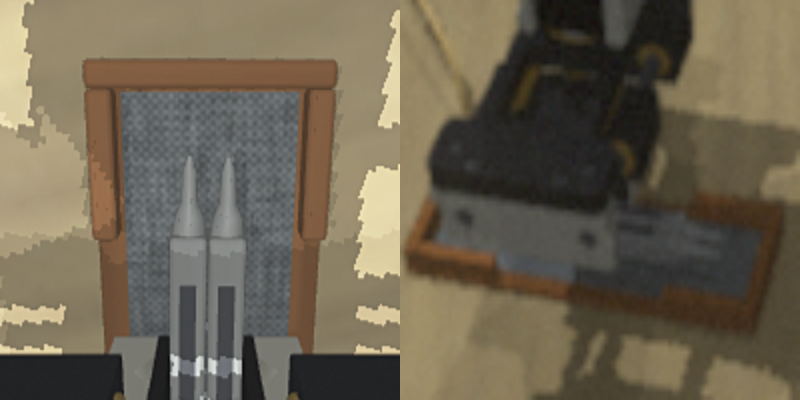

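The dividers are centred in the trough, with about 17 mm between the tips and the end wall (17.5 expected). I'll lower the last bit and release gently.

```bash
python3 -m crank '[[[0,0,0.1],0,-1],[[0,0,0.08],0,-1],[[0,0,0],0,-1],[[0,0,0],0,-1]]' 10
python3 -m crank '[[[0,0,0],0,-0.5],[[0,0,0],0,-0.45],[[0,0,0],0,-0.4],[[0,0,0],0,-0.35],[[0,0,0],0,-0.25],[[0,0,0],0,-0.1],[[0,0,0],0,0.1],[[0,0,0],0,0.1]]'
```

```text
t: 9.95
position: [0.6457, 0.2546, 0.0075]
ee_rot: [-1.899, -2.502, 0.0]
wrist_force: [0.2, -0.1, -0.9]
opening: 0.0207
t: 10.75
position: [0.6457, 0.2546, 0.0076]
ee_rot: [1.899, 2.502, 0.0]
wrist_force: [-0.1, -0.8, 0.8]
opening: 0.0468
```

```bash
python3 -m crank '[[[0,0,-0.3],0,0.1],[[0,0,-0.6],0,0.1],[[0,0,-1],0,0.1],[[0,0,-1],0,0.1],[[0,0,-1],0,0.1],[[0,0,-1],0,0.1],[[0,0,-1],0,0.1],[[0,0.5,-1],0,0.1],[[0,-1,-1],0,0.1],[[0,-1,0],0,0.1],[[0,-1,0],0,0.1],[[0,-1,0],0,0.1],[[0,-1,0],0,0.1],[[0,-1,0],0,0.1],[[0,-1,0],0,0.1],[[0,0,0],0,0.1],[[0,0,0],0,0.1]]'
python3 - <<'E'
from h import *
w=eyes.snapshot("wrist");s=eyes.snapshot("scene")
cv2.imwrite("pics/i_w.png",w);cv2.imwrite("pics/i_s.png",cv2.resize(s[130:260,60:340],(800,371),interpolation=cv2.INTER_CUBIC))
E
```

```text
t: 12.45
position: [0.5208, 0.2199, 0.167]
ee_rot: [1.898, 2.502, 0.003]
wrist_force: [-0.2, -0.0, 0.2]
opening: 0.0482
```

View pics/i_w.png

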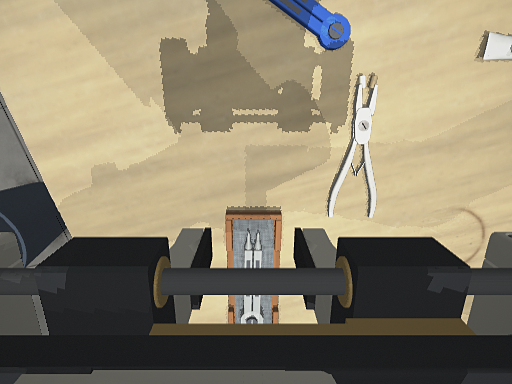

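View pics/i_s.png

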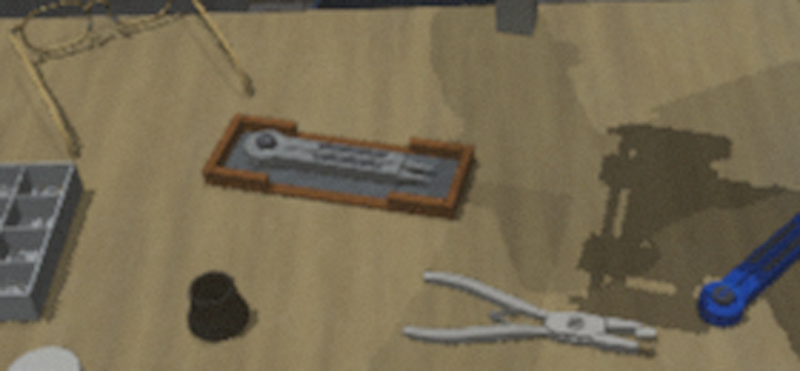

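The dividers lie folded in the trough: in the scene crop the pivot is at (265,142) and the tips at (430,170). The pliers look undisturbed. One numeric check before handing in.

```bash
python3 - <<'E'
from h import *
np.set_printoptions(precision=4,suppress=True)
s=lambda p:np.array(p)/(800/280)+[60,130]-0.35
piv=ray("scene",s([[265,141]]),.021)[0];tips=ray("scene",s([[435,164],[431,180]]),.010)
c=ray("scene",s([[205,172],[238,116],[474,148],[458,210]]),.014)
e=c[2]+c[3]-c[0]-c[1];X=e[:2]/np.linalg.norm(e[:2]);Y=np.array([-X[1],X[0]]);m=c.mean(0)[:2]
for p in(piv,*tips,(piv+tips.mean(0))/2):d=p[:2]-m;print(X@d,Y@d)
print(np.linalg.norm(tips[0]-tips[1]))
from rig import workorder
workorder.job_done()
E
```

```text
-0.056218236003472845 0.0011991764403239057
0.06277770243376539 0.013845459799638204
0.06424310087119206 -0.0026312101952905725
0.003646082824502974 0.00340315062124888
0.016541706281463193
the job is handed in; nothing more can be done
```

The dividers were folded shut on the bench and now lie in the trough of the case. I let go, backed the gripper clear and handed the job in at about 12.5 s of the 32 s allowed.

- **Folding:** I squeezed the legs between the fingers where they lay. The opening stopped at 20.7 mm against about 21 mm expected, and the wrist picture showed the legs parallel.
- **Placing:** My first estimate of the case was about 4 mm off along the trough and 2 mm off across it. I corrected that from the wrist camera before lowering.
- **Position at the end:** In the last scene picture the dividers lie flat in the trough, about 1 mm (from the pivot) to 4 mm from the case centre along it and 3 mm across. The needle line runs about 0.06 rad off the trough axis. All of these are within the limits.
- **Bystanders:** The pliers and the blue look-alike appeared untouched, judged by eye only.

One check disagreed slightly: the final scene picture put the needle points about 16 mm apart, where 11 mm is expected with the legs shut. That could be pixel error (1 px is about 2 mm) or a leg angle of up to about 0.05 rad, still under the 0.12 rad limit. I did not take a closer picture to settle it.

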